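# Fit a stirrer shaft through its two guide bushings

### The job

Take the pry bar with the wooden handle from the rack, use it, not the fingers, to push the snapped-shut dust cover of the shaft guide fully open past its detent, and stand the bar back in the rack. Then take the steel shaft with the square head, thread it down through the upper and the lower bushing, and finish still holding it by the head, upright, with its lower end sticking out about midway between the lower bushing and the base plate, resting on nothing, so that a paddle can be fitted from below. Leave the glassware and the other things where they stand.

Things in the scene. Friction and masses are not known exactly. Their poses are not given: they have to be found in the camera images.
- guide: fixed shaft guide, left or right of the middle, yaw varies: dark base plate (140 mm along x, y -55 to +75, top at 10 mm), a 103 mm column at its -x side with two steel blocks, one above the other, with bores on the vertical line through the origin. Nothing on it is higher than 122 mm. Origin on the bench under the bores; z up; the cover opens along its +y
- upper_mouth (a point): top centre of the upper bore, 103 mm above the bench, under the cover at first. Upper block: height 88 to 103 mm, 40 mm along x, y -21 to +63, two rails on it at x = -16.5 and +16.5 mm, tops at 110 mm. Both bores are 14 mm in diameter, their mouths chamfered 3 mm wider all round
- upper_exit (a point): centre of the bottom of the upper bore, 88 mm above the bench
- lower_mouth (a point): centre of the top of the lower bore, 60 mm above the bench
- lower_exit (a point): centre of the bottom of the lower bore, 45 mm above the bench; 35 mm of free space between it and the base plate
- cover (a joint): slide of the black plastic dust cover that closes the upper bore: 0 m shut, grows along the guide's +y to 0.040 m fully open (end stop). Plate 24 x 36 mm, 5 mm thick, top 109 mm above the bench, between the rails. A spring detent in the first 10 mm holds it shut and gives at 2 to 5 N; after that it slides with about 0.7 N and stays where it is left
- cover_rib (a point): top centre of the upright rib on the cover, 122 mm above the bench; 22 mm wide along the guide's x, 4 mm thick, 13 mm above the cover plate; when shut it is 14 mm from the bore line towards the guide's -y. Push its -y face towards +y to open. The point moves with the cover
- rack: fixed dark wooden rack, 50 mm (x) by 240 mm (y), 60 mm high, with four equal square upright holes 11 mm wide, 45 mm deep (floors 15 mm above the bench) at y = -90, -30, +30, +90 mm. Shaft, pry bar, glass rod and test tube stand in them, one in each, in any order. Origin: centre of its underside
- shaft: stirrer shaft: steel rod 10 mm in diameter, 125 mm long, with a round (half-ball) lower end, topped by a 16 x 16 mm square steel head 35 mm high (160 mm in all); the tallest thing in the rack, head 140 to 175 mm above the bench. 80 to 170 g. Origin: lowest point of the lower end, z towards the head; the head's sides lie along its x and y, turned as the rack
- shaft_tip (a point): lowest point of the shaft's lower end
- shaft_head (a point): centre of the shaft's square head, 142.5 mm from the lower end: grip it here
- pry: the pry bar: straight round steel blade 9 mm in diameter, 85 mm long, round-ended, under an 18 x 18 mm square wooden handle 45 mm high (130 mm in all; handle 100 to 145 mm above the bench at first). Weighs about 60 g. Origin: lowest point of the lower end, z towards the handle; the handle's sides lie along its x and y
- pry_tip (a point): lowest point of the pry bar's lower end
- pry_handle (a point): centre of the pry bar's handle, 107.5 mm from the lower end: grip it here
- glass_rod: bare glass stirring rod, 10 mm diameter, 120 mm long, no head; stands in a rack hole. Leave it there. Origin: centre of its lower end
- tube: slim glass test tube, 10 mm diameter, with a 14 mm wide cork, 114 mm long in all; stands in a rack hole. Leave it there. Origin: centre of its lower end
- beaker: glass beaker, 64 mm diameter, 85 mm high, between rack and guide. Leave it standing. Origin: centre of its underside
- wash_bottle: white plastic bottle with a red cap, 66 mm diameter, 170 mm high, at the far side of the bench. Leave it standing. Origin: centre of its underside
- reagent: brown glass jar with a black lid, 56 mm diameter, 100 mm high, at the far side. Leave it standing. Origin: centre of its underside
- petri: closed glass dish, 90 mm diameter, 15 mm high, near the robot. Leave it. Origin: centre of its underside
Mind the look-alikes: they are no part of the job. Leave any blue look-alike of the pry alone.

How it is judged:
By the outcome, as a careful person would: the job done as asked, in the order asked, and still so for the second after the job is handed in, while the arm keeps its last pose, push and grip.
It also fails if it takes over 72 s, if anything falls off the work surface, if the arm or the gripper's body presses on something with over 40 N, if the wrist force passes 120 N, or if a joint passes its speed limit or range.

### The arm

A 7-joint arm with a two-finger parallel gripper is mounted at the origin on the work surface. World frame = base frame: x ahead of the robot, y to its left, z up, the work surface at z = 0. Lengths are in m, angles in rad, forces in N, time in s.
With the tool pointing down it reaches from about 0.4 to 0.85 m from the base axis. Payload 4.5 kg.
Tool frame: the origin (TCP) lies midway between the tips of the shut fingers; the grasp point (between the pads) lies 19 mm behind it; x points along the fingers, y is the direction in which the jaws open and shut, and the axes are right-handed (so a half turn about x gives the same grasp; the last joint's range is limited). The gripper opens to 85 mm and grips with 20 to 120 N. Pads are 22 mm wide; open, the fingers measure 114 mm over their backs; the gripper's body (76 mm by 85 mm) begins 54 mm behind the grasp point. The pads swing forward as they close: fully open they stand 13 mm farther back than shut.
Start: joints at [-1.204, 0.689, -0.195, 1.565, 0.157, 0.902, -0.215], TCP at [0.204, 0.591, 0.231] pointing down, gripper open.
Joint ranges: [-3.01, 3.01], [-0.46, 2.08], [-1.47, 1.51], [0.13, 2.56], [-1, 4.14], [0.04, 2.09], [-2.66, 2.66]. Speed limits (rad/s): [2.57, 2.57, 3.14, 3.14, 3.14, 3.14, 3.14].

### API

Orientations are given as a unit quaternion [x, y, z, w].
In Python, from cell import telemetry, camera, robot gives the robot as it stands.
- The arm moves only by the tool move_arm, never from a script. Its argument "plan" is a list of rows, each a list of 4 numbers: the shift along the tool's x, y, z in mm, then the turn about the tool's x in rad. A call has 1 to 10 rows; each row is the pose to reach, as a shift and turn from the pose commanded when the call began, along the tool's axes at that moment; what a row does not reach only later rows make up. A row lasts 1/12 s, in which the tool goes at most 41.7 mm and 7.16 degrees, less where a joint would pass 70% of its speed; a pose out of reach is approached as far as the arm can. A call with a gripper value outside its range is refused whole. "fingers" is the gripper's target within -1 to 1 (fully open at 1, half-way at 0, shut at -1), set as the call begins (left out, the last holds). The fingers move at their own pace and stop on an object; "force" is the grip in N (left out, the last holds). Time passes only in rows, so rows that repeat a pose let the fingers close. It gives the time, the measured TCP pose, the force and the opening at its end, in the units of the state.
- telemetry.sense(): the state, without advancing time (a new reading comes with each control period).
- camera(name): name is "side" or "top"; returns a dict with "pixels" (384x512x3 uint8, blue, green, red), "range_z" (384x512 float32, m along the optical axis (not along the pixel's ray), 0 where there is no reading), "fx", "fy", "cx", "cy" (pixels), "k1" (the pictures are not rectified: a ray, as slopes to the right and down, at radius r is drawn at 1 + k1 r^2 times it, then the intrinsics apply), "R" (3x3) and "t" (3): a world point X has camera coordinates R X + t. Camera axes: x right, y down, z forward; pixel columns grow to the right and rows downward; lengths in m; the calibration is good to about 2 mm. A picture is of the moment at which its call begins.
- robot.hand_in(): hands the job in, once; it reports no verdict.
The state is a dict: "time_s": time; "joint_pos": joint angles; "qd": joint speeds; "effort": joint torques, N m; "eef_pos": TCP position; "tool_rot": TCP orientation; "wrist_force": force on the tool from outside, world axes, zero at the start; "wrist_torque": the same for the moment, N m; "gripper_width": opening from 0.0 (shut) to 1.0 (fully open).
Only numpy, scipy, OpenCV 4.12 (cv2) and the standard library are available. Lean on these libraries where they do the work, as an engineer would, in place of code of your own. Each camera call takes 0.05 s, during which the arm holds its last target. There are 200 camera calls.

## Working session

There is one attempt and no reset: what is moved stays moved. The work goes in short steps, Python scripts to look and compute and a tool call to move; the robot and the scene stay as the last step left them, time stands still between calls to the robot, and variables do not carry over. Pictures are saved under pics/ and viewed, about 8 in all and at most 12, crops included, and the job is handed in when it is done.

Besides the shell and the picture viewer there is one more tool, called after ">>>" as name(argument=value, ...), one argument or row to a line, values as JSON. move_arm: Moves the arm, as the interface text tells. Its arguments: {"type":"object","properties":{"plan":{"type":"array"},"fingers":{"type":"number"},"force":{"type":"number"}},"required":["plan"]}

```bash
mkdir -p pics; ls; cat > h.py <<'E'
import numpy as np, cv2
from cell import telemetry, camera, robot
def save(c,name): cv2.imwrite('pics/'+name,c['pixels'])
def cloud(c):
    h,w=c['range_z'].shape; v,u=np.mgrid[:h,:w].astype(float)
    x=(u-c['cx'])/c['fx']; y=(v-c['cy'])/c['fy']; a,b=x.copy(),y.copy()
    for _ in range(10):
        f=1+c['k1']*(a*a+b*b); a=x/f;b=y/f
    z=c['range_z']; P=np.stack([a*z,b*z,z],-1)
    W=(P-np.array(c['t']))@np.array(c['R']); W[z<=0]=np.nan
    return W
E
python3 - <<'E'
from h import *
for n in('top','side'):
    c=camera(n); save(c,n+'1.png'); np.savez(n+'1.npz',**{k:np.array(v) for k,v in c.items()})
    print(n,c['fx'],c['cx'],c['cy'],c['k1'],'cam pos',-np.array(c['R']).T@np.array(c['t'])); print(np.round(c['R'],3).tolist())
s=telemetry.sense(); print(s)
E
```

```text
pics
top 466.3134069780086 251.67728825390668 191.03117082937246 -0.16574607482936 cam pos [0.48966465 0.0166645  1.20193886]
[[-0.024, -1.0, 0.008], [-0.997, 0.023, -0.079], [0.079, -0.01, -0.997]]
side 353.0181355313746 251.43514013417678 192.23192289095292 0.03586901299522699 cam pos [0.15502778 0.55402077 0.52768986]
[[-0.767, -0.642, -0.019], [-0.311, 0.397, -0.864], [0.562, -0.656, -0.504]]
{'time_s': 0.1, 'joint_pos': array([-1.20417507,  0.68992438, -0.19450246,  1.56628147,  0.1573092 ,
        0.90251282, -0.21511677]), 'qd': array([-0.00217019, -0.00072708,  0.00015694, -0.00142306,  0.00033668,
       -0.00043363,  0.00070232]), 'effort': array([-3.56588273e-03, -5.40599406e+01, -1.27162378e+00, -1.58985955e+01,
        9.37983423e-03,  4.31867564e-03, -2.47988169e-06]), 'eef_pos': array([0.2040504 , 0.59010586, 0.23053762]), 'tool_rot': array([ 0.11649661,  0.69739193, -0.11771921,  0.69729135]), 'wrist_force': array([-0.06007758,  0.16644028, -0.00374153]), 'wrist_torque': array([ 0.03457986, -0.01080482,  0.0092221 ]), 'gripper_width': 0.9999409034366264}
```

View pics/top1.png

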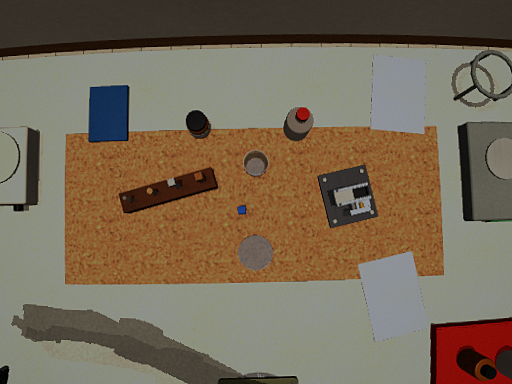

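View pics/side1.png

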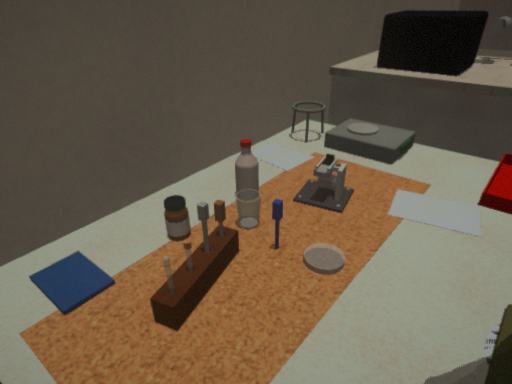

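Top view: rack at (168,190) with rod (125,198), tube (150,191), shaft (171,182), pry (199,176) left to right; blue look-alike at (242,210), beaker (256,163), guide (348,196). Side view agrees (pry handle (220,209), shaft head (203,211)).

```bash
python3 - <<'E'
from h import *
L=lambda n:{k:v for k,v in np.load(n).items()}
t=L('top1.npz'); s=L('side1.npz')
for n,c in(('top',t),('side',s)):
    W=cloud(c); c['W']=W; px=c['pixels'].reshape(-1,3).astype(int); P=W.reshape(-1,3)
    m=~np.isnan(P[:,0])&(P[:,0]>.3)&(P[:,0]<.8)&(abs(P[:,1])<.5); 
    print(n,'bench z',np.nanmedian(P[m&(P[:,2]<.02)][:,2]))
    R=m&(P[:,1]>.05)&(P[:,1]<.45)
    hsv=cv2.cvtColor(c['pixels'],cv2.COLOR_BGR2HSV).reshape(-1,3).astype(int)
    rt=R&(P[:,2]>.05)&(P[:,2]<.068)&(P[:,0]<.66)&(P[:,0]>.42)&(px[:,2]<110)&(P[:,1]>.08)
    q=P[rt]; r=cv2.minAreaRect((q[:,:2]*1000).astype(np.float32)); print('rack top',r,q[:,2].mean(),rt.sum())
    hi=R&(P[:,2]>.10)&(P[:,0]<.66)
    k=np.full(len(P),0,np.uint8);k[hi]=1; nn,lab=cv2.connectedComponents(k.reshape(384,512))
    for i in range(1,nn):
        l=(lab==i).ravel()
        if l.sum()>=5: 
            q=P[l]; top=q[q[:,2]>q[:,2].max()-.012]; v,u=np.nonzero(lab==i)
            print('  comp',l.sum(),(u.mean().round(),v.mean().round()),'mean',q.mean(0).round(4),'topmean',top.mean(0).round(4),'zmax',q[:,2].max().round(4),hsv[l].mean(0).round())
    G=m&(P[:,1]<-.05)&(P[:,0]<.62)&(P[:,0]>.35)
    for a,b in((.005,.015),(.083,.106),(.1065,.1135),(.115,.13)):
        g=G&(P[:,2]>a)&(P[:,2]<b); q=P[g]
        if g.sum()>4: print('  guide',a,b,g.sum(),cv2.minAreaRect((q[:,:2]*1000).astype(np.float32)),q.mean(0).round(4))
def crop(c,u0,u1,v0,v1,f): return cv2.resize(c['pixels'][v0:v1,u0:u1],None,fx=f,fy=f,interpolation=cv2.INTER_CUBIC)
a=crop(t,310,385,160,235,5); b=crop(s,290,365,145,220,5)
a=np.hstack([a,b]);d=crop(t,115,225,160,220,3.4); e=crop(s,150,260,190,250,3.4); d=np.hstack([d,e]); w=750
cv2.imwrite('pics/crop1.png',np.vstack([cv2.resize(a,(750,375)),cv2.resize(d,(750,204))]))
E
```

```text
top bench z -8.694080339424793e-05
rack top ((588.1475830078125, 215.6922607421875), (51.10248565673828, 238.89149475097656), 14.61309814453125) 0.059352722462489856 1652
  comp 83 (np.float64(199.0), np.float64(177.0)) mean [0.6088 0.1278 0.138 ] topmean [0.6102 0.1287 0.1439] zmax 0.1494 [ 12. 200.  89.]
  comp 79 (np.float64(172.0), np.float64(183.0)) mean [0.5944 0.1838 0.1671] topmean [0.5952 0.1851 0.1741] zmax 0.1801 [27. 52. 94.]
  comp 38 (np.float64(150.0), np.float64(191.0)) mean [0.5795 0.2433 0.1256] topmean [0.5796 0.2441 0.1283] zmax 0.1334 [ 14. 168. 111.]
  comp 30 (np.float64(126.0), np.float64(197.0)) mean [0.5665 0.2997 0.1288] topmean [0.5669 0.3008 0.1373] zmax 0.1415 [ 12. 108.  65.]
  guide 0.005 0.015 1626 ((487.54608154296875, -275.98406982421875), (447.0591735839844, 264.45355224609375), 89.67117309570312) [ 0.5495 -0.236   0.0091]
  guide 0.083 0.106 482 ((549.8854370117188, -234.2451171875), (66.1524429321289, 82.68710327148438), 12.459590911865234) [ 0.5495 -0.2329  0.1015]
  guide 0.1065 0.1135 252 ((552.85498046875, -234.46548461914062), (59.0239601135
[... 851 characters left out ...]
)) mean [0.562  0.3015 0.1214] topmean [0.5625 0.3013 0.1343] zmax 0.1399 [ 16. 108. 115.]
  guide 0.005 0.015 957 ((564.60205078125, -244.0135955810547), (137.82687377929688, 131.60430908203125), 12.049166679382324) [ 0.5558 -0.2315  0.009 ]
  guide 0.083 0.106 340 ((546.9209594726562, -233.91452026367188), (65.86482238769531, 86.09066772460938), 7.831226348876953) [ 0.5446 -0.2243  0.0982]
  guide 0.1065 0.1135 140 ((554.5180053710938, -232.37033081054688), (54.93093490600586, 83.50094604492188), 12.838226318359375) [ 0.562  -0.242   0.1087]
  guide 0.115 0.13 20 ((570.4683837890625, -266.4999694824219), (20.528972625732422, 6.124163627624512), 17.707324981689453) [ 0.5709 -0.267   0.1187]
```

View pics/crop1.png

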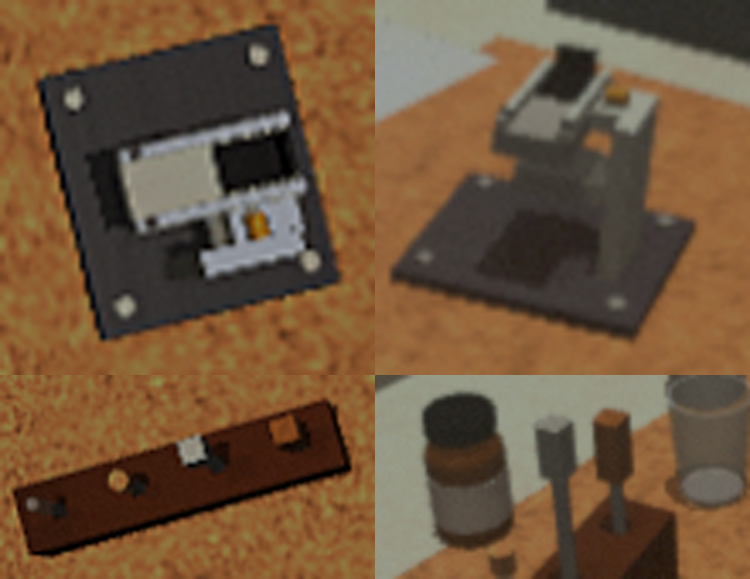

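Crop: guide's cover (black) lies at the image right with rib at its right end, rails run about 12° tilted, base bolts visible; opening direction is image left (world +y). Pry is the brown handle in the rack's right-most hole, shaft next to it.

```bash
cat >> h.py <<'E'
from scipy.spatial.transform import Rotation as Ro
def go(p,yaw=None):
    """shift (mm) in tool axes and turn to TCP p with jaw axis at yaw (deg, mod 180)"""
    s=telemetry.sense(); R=Ro.from_quat(s['tool_rot']).as_matrix(); d=R.T@(np.array(p)-s['eef_pos'])*1000
    y=np.degrees(np.arctan2(R[1,1],R[0,1])); out=''
    if yaw is not None:
        dy=(yaw-y+90)%180-90; out=' turn %.3f'%(-np.radians(dy))
    print('from',s['eef_pos'].round(4),'jaw yaw %.2f'%y,'tool x',R[:,0].round(4),'shift',d.round(1),out,'F',s['wrist_force'].round(2),'w %.3f'%s['gripper_width'],'t %.2f'%s['time_s'],'q7 %.2f'%s['joint_pos'][6])
E
python3 - <<'E'
from h import *
L=lambda n:{k:v for k,v in np.load(n).items()}
for n in('top','side'):
    c=L(n+'1.npz'); P=cloud(c).reshape(-1,3); px=c['pixels'].reshape(-1,3).astype(int)
    m=(P[:,0]>.47)&(P[:,0]<.66)&(P[:,1]>-.34)&(P[:,1]<-.14)
    b=m&(P[:,2]>.006)&(P[:,2]<.015)&(px.max(1)<110)&(px.max(1)-px.min(1)<35); print(n,'base',cv2.minAreaRect((P[b][:,:2]*1000).astype(np.float32)))
    u=m&(P[:,2]>.085)&(P[:,2]<.125)&(px.max(1)>0)
    a=np.radians(12.1); e=P[u][:,:2]@np.array([[np.cos(a),-np.sin(a)],[np.sin(a),np.cos(a)]])*1000
    z=P[u][:,2]*1000
    for lo,hi in((98,106),(106,113),(114,126)):
        k=(z>lo)&(z<hi); 
        print(lo,hi,k.sum(),'ex pct',np.percentile(e[k,0],[1,25,50,75,99]).round(1),'ey',np.percentile(e[k,1],[1,25,50,75,99]).round(1))
    # rail: bright, z 107..113
    r=m&(P[:,2]>.1)&(px.min(1)>120); print('bright',r.sum())
go([.609,.129,.230],14.6)
go([.609,.129,.108],14.6)
E
```

```text
top base ((565.8353271484375, -242.17202758789062), (138.40945434570312, 129.842529296875), 12.044029235839844)
98 106 438 ex pct [456.2 469.5 492.8 505.3 521.3] ey [-383.  -363.2 -343.4 -326.4 -304. ]
106 113 269 ex pct [467.2 487.8 499.8 515.8 520.5] ey [-385.5 -369.3 -357.3 -341.9 -303.8]
114 126 23 ex pct [480.6 495.2 502.3 508.9 516.9] ey [-382.5 -381.  -379.7 -377.9 -309.6]
bright 411
side base ((564.7665405273438, -243.99395751953125), (138.15684509277344, 131.57403564453125), 12.049166679382324)
98 106 213 ex pct [454.2 467.3 491.1 505.1 518.5] ey [-383.  -352.8 -340.  -317.2 -303.1]
106 113 146 ex pct [467.1 485.4 499.1 513.  520.5] ey [-384.9 -372.3 -358.6 -342.5 -304.8]
114 126 24 ex pct [491.6 497.  503.1 507.6 512.3] ey [-383.7 -381.8 -380.9 -379.9 -376.7]
bright 49
from [0.2041 0.5901 0.2305] jaw yaw 70.93 tool x [-4.0e-04 -1.7e-03 -1.0e+00] shift [   1.1 -303.5  533.4]  turn 0.983 F [-0.06  0.17 -0.  ] w 1.000 t 0.10 q7 -0.22
from [0.2041 0.5901 0.2305] jaw yaw 70.93 tool x [-4.0e-04 -1.7e-03 -1.0e+00] shift [ 123.1 -303.3  533.3]  turn 0.983 F [-0.06  0.17 -0.  ] w 1.000 t 0.10 q7 -0.22
```

>>> move_arm(
  plan=[
    [1, -303, 533, 0.983],
    [1, -303, 533, 0.983],
    [1, -303, 533, 0.983],
    [1, -303, 533, 0.983],
    [1, -303, 533, 0.983],
    [1, -303, 533, 0.983],
    [1, -303, 533, 0.983],
    [1, -303, 533, 0.983],
    [1, -303, 533, 0.983],
    [1, -303, 533, 0.983],
  ],
  fingers=1,
)

```text
time_s: 0.93
eef_pos: [0.4799, 0.2761, 0.2304]
tool_rot: [0.432, 0.56, -0.433, 0.56]
wrist_force: [0.9, 1.1, -0.5]
gripper_width: 1.0
```

```bash
python3 -c "
from h import *
go([.609,.129,.230],14.6)"
```

```text
from [0.4799 0.2761 0.2304] jaw yaw 14.62 tool x [-5.e-04 -5.e-04 -1.e+00] shift [  0.4  87.8 174.9]  turn 0.000 F [ 0.94  1.09 -0.53] w 1.000 t 0.93 q7 -0.32
```

>>> move_arm(
  plan=[
    [0, 88, 175, 0],
    [0, 88, 175, 0],
    [0, 88, 175, 0],
    [0, 88, 175, 0],
    [0, 88, 175, 0],
    [0, 88, 175, 0],
    [0, 88, 175, 0],
  ],
)

```text
time_s: 1.52
eef_pos: [0.6092, 0.128, 0.2299]
tool_rot: [0.433, 0.558, -0.434, 0.559]
wrist_force: [-0.4, -0.1, -0.3]
gripper_width: 0.999
```

```bash
python3 - <<'E'
from h import *
c=camera('side'); save(c,'side2.png')
W=cloud(c); P=W.reshape(-1,3)
go([.609,.129,.106],14.6)
cv2.imwrite('pics/s2.png',cv2.resize(c['pixels'][100:290,140:340],None,fx=3,fy=3))
E
```

```text
from [0.6081 0.1305 0.23  ] jaw yaw 14.55 tool x [-1.6e-03  4.0e-04 -1.0e+00] shift [124.    0.7   1.8]  turn -0.001 F [-1.25  0.2  -0.12] w 0.999 t 1.57 q7 -0.02
```

View pics/s2.png

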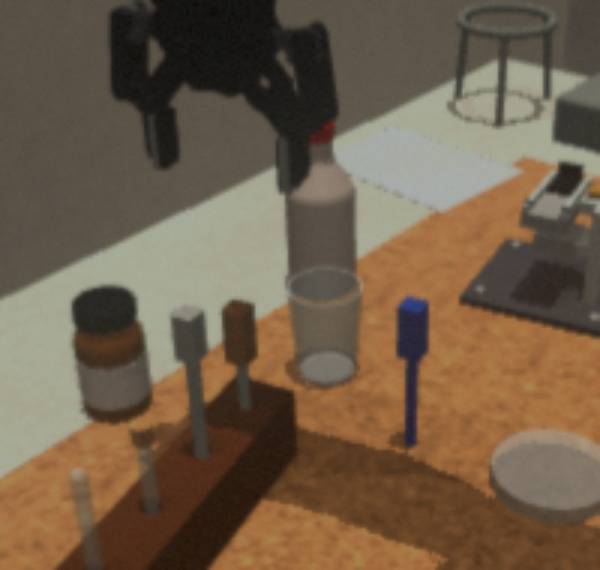

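Gripper hangs open above the pry handle (crop (238,330)), jaws across the rack, clear of shaft and beaker.

>>> move_arm(
  plan=[
    [40, 0, 0, 0],
    [80, 0, 1, 0],
    [110, 0, 1, 0],
    [124, 0, 1, 0],
    [124, 0, 1, 0],
    [124, 0, 1, 0],
  ],
)

```text
time_s: 2.07
eef_pos: [0.6075, 0.1316, 0.1062]
tool_rot: [0.431, 0.561, -0.432, 0.559]
wrist_force: [0.5, -0.1, 0.3]
gripper_width: 1.001
```

>>> move_arm(
  plan=[
    [0, 0, 0, 0],
    [0, 0, 0, 0],
    [0, 0, 0, 0],
    [0, 0, 0, 0],
    [0, 0, 0, 0],
    [0, 0, 0, 0],
    [0, 0, 0, 0],
    [0, 0, 0, 0],
  ],
  fingers=-1,
  force=50,
)

```text
time_s: 2.73
eef_pos: [0.6089, 0.1297, 0.107]
tool_rot: [0.433, 0.559, -0.432, 0.56]
wrist_force: [-0.7, -0.2, 5.0]
gripper_width: 0.205
```

```bash
python3 -c "
from h import *
go([.609,.129,.206],14.6)"
```

```text
from [0.6089 0.1297 0.107 ] jaw yaw 14.60 tool x [ 3.e-04  2.e-04 -1.e+00] shift [-99.   -0.    0.7]  turn 0.000 F [-0.74 -0.25  4.96] w 0.205 t 2.73 q7 -0.02
```

>>> move_arm(
  plan=[
    [-15, 0, 0, 0],
    [-35, 0, 0, 0],
    [-60, 0, 0, 0],
    [-90, 0, 0, 0],
    [-130, 0, 0, 0],
    [-150, 0, 0, 0],
    [-150, 0, 0, 0],
  ],
)

```text
time_s: 3.32
eef_pos: [0.6121, 0.1302, 0.2619]
tool_rot: [0.435, 0.557, -0.43, 0.562]
wrist_force: [1.5, 0.2, -0.4]
gripper_width: 0.201
```

```bash
python3 - <<'E'
from h import *
a=np.radians(12.1);O=np.array([.567,-.253]);ex=np.array([np.cos(a),np.sin(a)]);ey=np.array([-np.sin(a),np.cos(a)])
p=O-.034*ey; print(p)
go([*p,.257],102.1)
E
```

```text
[ 0.57412703 -0.28624463]
from [0.6121 0.1302 0.2619] jaw yaw 14.58 tool x [ 0.0102  0.0027 -0.9999] shift [   3.4 -141.6  393.5]  turn -1.527 F [ 1.48  0.2  -0.4 ] w 0.201 t 3.32 q7 -0.01
```

>>> move_arm(
  plan=[
    [0, -138, 394, -1.527],
    [0, -138, 394, -1.527],
    [0, -138, 394, -1.527],
    [0, -138, 394, -1.527],
    [0, -138, 394, -1.527],
    [0, -138, 394, -1.527],
    [0, -138, 394, -1.527],
    [0, -138, 394, -1.527],
    [0, -138, 394, -1.527],
    [0, -138, 394, -1.527],
  ],
)

```text
time_s: 4.15
eef_pos: [0.5735, -0.2875, 0.2553]
tool_rot: [0.021, 0.707, -0.021, 0.706]
wrist_force: [1.2, -0.5, -0.2]
gripper_width: 0.204
```

```bash
python3 - <<'E'
from h import *
go([.5741,-.2862,.257],102.1)
E
```

```text
from [ 0.5735 -0.2875  0.2553] jaw yaw 86.58 tool x [-0.0017  0.0011 -1.    ] shift [-1.7  1.3  0.5]  turn -0.271 F [ 1.16 -0.54 -0.22] w 0.204 t 4.15 q7 1.66
```

>>> move_arm(
  plan=[
    [0, 0, 0, -0.271],
    [0, 0, 0, -0.271],
    [0, 0, 0, -0.271],
    [0, 0, 0, -0.271],
    [0, 0, 0, -0.271],
    [0, 0, 0, -0.271],
  ],
)

```text
time_s: 4.65
eef_pos: [0.5748, -0.2847, 0.2563]
tool_rot: [-0.072, 0.704, 0.072, 0.703]
wrist_force: [-0.2, -0.3, -1.1]
gripper_width: 0.201
```

```bash
python3 - <<'E'
from h import *
c=camera('side'); save(c,'side3.png'); W=cloud(c); P=W.reshape(-1,3)
m=(P[:,0]>.54)&(P[:,0]<.61)&(P[:,1]>-.33)&(P[:,1]<-.24)&(P[:,2]>.13)&(P[:,2]<.3)
q=P[m]
for lo in range(130,300,10):
    k=q[(q[:,2]*1000>=lo)&(q[:,2]*1000<lo+10)]
    if len(k): print(lo,len(k),k.mean(0).round(4))
print('zmin',q[:,2].min())
go([.5741,-.2862,.204],102.1)
cv2.imwrite('pics/s3.png',cv2.resize(c['pixels'][60:220,260:420],None,fx=3.5,fy=3.5))
E
```

```text
160 7 [ 0.5761 -0.2807  0.1679]
170 9 [ 0.5769 -0.2807  0.1755]
180 14 [ 0.5768 -0.2808  0.1855]
190 11 [ 0.5765 -0.2799  0.1949]
200 11 [ 0.5772 -0.2806  0.2047]
210 14 [ 0.578  -0.2811  0.215 ]
220 13 [ 0.5772 -0.2811  0.2249]
230 12 [ 0.5774 -0.2814  0.2355]
240 12 [ 0.5778 -0.2817  0.244 ]
250 25 [ 0.5759 -0.2762  0.2546]
260 42 [ 0.5707 -0.2748  0.2652]
270 43 [ 0.5701 -0.2724  0.2751]
280 47 [ 0.5706 -0.2739  0.285 ]
290 37 [ 0.5695 -0.2718  0.2946]
zmin 0.16339486380364915
from [ 0.5749 -0.2848  0.2565] jaw yaw 101.74 tool x [-2.e-04  1.e-04 -1.e+00] shift [52.5 -1.2 -1.1]  turn -0.006 F [ 0.18 -1.12  0.28] w 0.203 t 4.70 q7 1.88
```

View pics/s3.png

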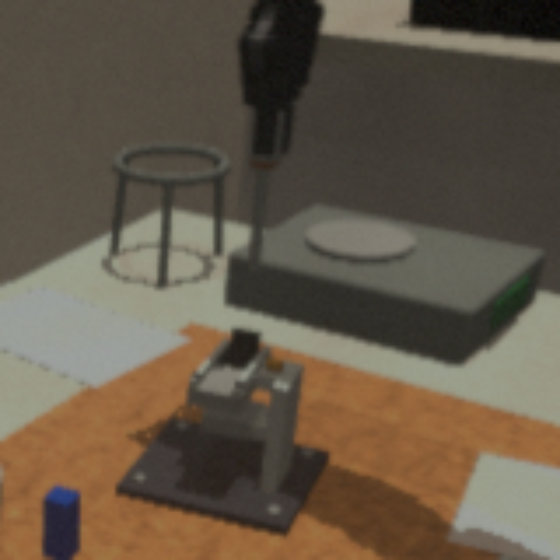

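Side view: blade hangs vertical behind the guide's rib, tip about 0.163 m, above and behind the black rib at crop (245,340).

>>> move_arm(
  plan=[
    [20, 0, 0, 0],
    [40, 0, 0, 0],
    [51, 0, 0, 0],
    [51, 0, 0, 0],
    [51, 0, 0, 0],
  ],
  force=90,
)

```text
time_s: 5.12
eef_pos: [0.5747, -0.2852, 0.2054]
tool_rot: [-0.072, 0.704, 0.073, 0.703]
wrist_force: [0.8, 0.2, -0.3]
gripper_width: 0.196
```

>>> move_arm(
  plan=[
    [0, 4, 0, 0],
    [0, 8, 0, 0],
    [0, 11, 0, 0],
    [0, 14, 0, 0],
    [0, 17, 0, 0],
    [0, 20, 0, 0],
    [0, 23, 0, 0],
    [0, 26, 0, 0],
    [0, 28, 0, 0],
    [0, 30, 0, 0],
  ],
)

```text
time_s: 5.95
eef_pos: [0.5684, -0.2556, 0.2054]
tool_rot: [-0.072, 0.704, 0.073, 0.703]
wrist_force: [0.3, -1.0, 0.4]
gripper_width: 0.198
```

```bash
python3 - <<'E'
from h import *
O=np.array([.567,-.253]);a=np.radians(12.1);ey=np.array([-np.sin(a),np.cos(a)])
go([*(O+.0195*ey),.205],102.1)
E
```

```text
from [ 0.5684 -0.2556  0.2054] jaw yaw 101.78 tool x [-5.e-04  5.e-04 -1.e+00] shift [ 0.5 22.3 -0.9]  turn -0.006 F [ 0.33 -0.96  0.44] w 0.198 t 5.95 q7 1.80
```

>>> move_arm(
  plan=[
    [0, 4, 0, 0],
    [0, 8, 0, 0],
    [0, 12, 0, 0],
    [0, 16, 0, 0],
    [0, 19, 0, 0],
    [0, 21, 0, 0],
    [0, 22, 0, 0],
    [0, 22, 0, 0],
  ],
)

```text
time_s: 6.62
eef_pos: [0.5641, -0.2353, 0.2056]
tool_rot: [-0.073, 0.703, 0.072, 0.703]
wrist_force: [-0.1, -1.5, -0.8]
gripper_width: 0.202
```

>>> move_arm(
  plan=[
    [0, 1, 0, 0],
    [0, 2, 0, 0],
    [0, 3, 0, 0],
    [0, 3, 0, 0],
  ],
)

```text
time_s: 6.95
eef_pos: [0.5638, -0.2344, 0.2057]
tool_rot: [-0.073, 0.703, 0.071, 0.704]
wrist_force: [1.2, -6.1, -2.8]
gripper_width: 0.2
```

>>> move_arm(
  plan=[
    [0, 1, 0, 0],
    [0, 3, 0, 0],
    [0, 3, 0, 0],
  ],
)

```text
time_s: 7.2
eef_pos: [0.5635, -0.2337, 0.2058]
tool_rot: [-0.074, 0.703, 0.069, 0.704]
wrist_force: [3.2, -10.2, -4.1]
gripper_width: 0.198
```

```bash
python3 - <<'E'
from h import *
c=camera('side'); save(c,'side4.png')
cv2.imwrite('pics/s4.png',cv2.resize(c['pixels'][130:220,285:375],None,fx=5,fy=5,interpolation=cv2.INTER_CUBIC))
go([.5741,-.2862,.257],102.1)
E
```

```text
from [ 0.5636 -0.2337  0.2058] jaw yaw 101.59 tool x [ 0.0026 -0.0067 -1.    ] shift [-50.8 -53.9  -0.2]  turn -0.009 F [ 3.2  -8.   -3.64] w 0.199 t 7.25 q7 1.75
```

View pics/s4.png

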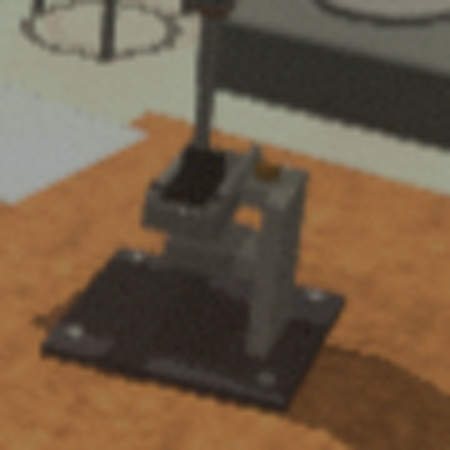

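Cover (black) now lies at the +y end of the rails (crop (190,175)), blade behind its rib, 10 N against the end stop. Back off and return the bar.

>>> move_arm(
  plan=[
    [0, -6, 0, 0],
    [0, -12, 0, 0],
    [-15, -14, 0, 0],
    [-35, -14, 0, 0],
    [-55, -14, 0, 0],
    [-55, -14, 0, 0],
    [-55, -14, 0, 0],
  ],
)

```text
time_s: 7.83
eef_pos: [0.5665, -0.2415, 0.2614]
tool_rot: [-0.072, 0.703, 0.073, 0.704]
wrist_force: [-0.1, -0.4, -0.6]
gripper_width: 0.2
```

```bash
python3 - <<'E'
from h import *
go([.6089,.1297,.260],14.6)
E
```

```text
from [ 0.5665 -0.2415  0.2614] jaw yaw 101.80 tool x [ 0.002   0.0011 -1.    ] shift [  1.9 354.7 117.5]  turn 1.522 F [-0.13 -0.4  -0.59] w 0.200 t 7.83 q7 1.81
```

>>> move_arm(
  plan=[
    [0, 355, 117, 1.522],
    [0, 355, 117, 1.522],
    [0, 355, 117, 1.522],
    [0, 355, 117, 1.522],
    [0, 355, 117, 1.522],
    [0, 355, 117, 1.522],
    [0, 355, 117, 1.522],
    [0, 355, 117, 1.522],
    [0, 355, 117, 1.522],
    [0, 355, 117, 1.522],
  ],
)

```text
time_s: 8.67
eef_pos: [0.6059, 0.1431, 0.2589]
tool_rot: [0.353, 0.617, -0.347, 0.612]
wrist_force: [-0.3, 2.2, -0.2]
gripper_width: 0.198
```

```bash
python3 - <<'E'
from h import *
go([.6089,.1297,.260],14.6)
E
```

```text
from [0.6059 0.1431 0.2589] jaw yaw 30.65 tool x [-0.0029  0.0101 -0.9999] shift [-1.3 -4.3 13.1]  turn 0.280 F [-0.33  2.17 -0.18] w 0.198 t 8.67 q7 0.19
```

>>> move_arm(
  plan=[
    [0, 0, 0, 0.28],
    [0, 0, 0, 0.28],
    [0, 0, 0, 0.28],
    [0, 0, 0, 0.28],
    [0, 0, 0, 0.28],
    [0, 0, 0, 0.28],
  ],
)

```text
time_s: 9.17
eef_pos: [0.6076, 0.1287, 0.2602]
tool_rot: [0.434, 0.558, -0.435, 0.558]
wrist_force: [-0.4, -0.8, -1.0]
gripper_width: 0.198
```

```bash
python3 - <<'E'
from h import *
c=camera('side'); W=cloud(c); P=W.reshape(-1,3)
m=(P[:,0]>.57)&(P[:,0]<.65)&(P[:,1]>.09)&(P[:,1]<.165)&(P[:,2]>.13)&(P[:,2]<.3)
q=P[m]; print('zmin',q[:,2].min())
for lo in range(160,260,20):
    k=q[(q[:,2]*1000>=lo)&(q[:,2]*1000<lo+20)]; print(lo,len(k),k.mean(0).round(4))
go([.6089,.1297,.180],14.6)
E
```

```text
zmin 0.16963533978884113
160 23 [0.6064 0.1271 0.1745]
180 37 [0.6063 0.1275 0.1906]
200 42 [0.6061 0.1274 0.2096]
220 45 [0.6063 0.1271 0.2303]
240 52 [0.6055 0.1302 0.2515]
from [0.6078 0.1287 0.2603] jaw yaw 14.17 tool x [-7.e-04  3.e-04 -1.e+00] shift [80.3  1.4 -0.7]  turn -0.008 F [0.27 0.11 0.02] w 0.202 t 9.22 q7 -0.02
```

>>> move_arm(
  plan=[
    [30, 1, -1, 0],
    [60, 1, -1, 0],
    [85, 1, -1, 0],
    [98, 1, -1, 0],
    [108, 1, -1, 0],
    [116, 1, -1, 0],
    [122, 1, -1, 0],
    [128, 1, -1, 0],
    [128, 1, -1, 0],
  ],
)

```text
time_s: 9.97
eef_pos: [0.6086, 0.1301, 0.1321]
tool_rot: [0.435, 0.558, -0.435, 0.558]
wrist_force: [-0.1, -0.1, 0.2]
gripper_width: 0.193
```

```bash
python3 - <<'E'
from h import *
go([.6089,.1297,.108],14.6)
E
```

```text
from [0.6086 0.1301 0.1321] jaw yaw 14.11 tool x [-3.e-04  1.e-04 -1.e+00] shift [24.1  0.2  0.5]  turn -0.009 F [-0.14 -0.08  0.17] w 0.193 t 9.97 q7 -0.03
```

>>> move_arm(
  plan=[
    [8, 0, 0, -0.01],
    [15, 0, 0, -0.01],
    [20, 0, 0, -0.01],
    [23, 0, 0, -0.01],
    [24, 0, 0, -0.01],
    [24, 0, 0, -0.01],
  ],
)

```text
time_s: 10.47
eef_pos: [0.6086, 0.1301, 0.1083]
tool_rot: [0.432, 0.56, -0.432, 0.56]
wrist_force: [0.9, 0.6, -0.5]
gripper_width: 0.195
```

>>> move_arm(
  plan=[
    [0, 0, 0, 0],
    [0, 0, 0, 0],
    [0, 0, 0, 0],
    [0, 0, 0, 0],
    [0, 0, 0, 0],
    [0, 0, 0, 0],
  ],
  fingers=1,
)

```text
time_s: 10.97
eef_pos: [0.6087, 0.1301, 0.1087]
tool_rot: [0.432, 0.56, -0.432, 0.56]
wrist_force: [0.4, 0.0, 0.5]
gripper_width: 0.996
```

>>> move_arm(
  plan=[
    [-25, 0, 0, 0],
    [-60, 0, 0, 0],
    [-100, 0, 0, 0],
    [-125, 0, 0, 0],
    [-125, 0, 0, 0],
    [-125, 0, 0, 0],
  ],
)

```text
time_s: 11.47
eef_pos: [0.6097, 0.1303, 0.2355]
tool_rot: [0.433, 0.559, -0.431, 0.561]
wrist_force: [-0.6, -0.2, -0.6]
gripper_width: 1.0
```

```bash
python3 - <<'E'
from h import *
for n in('side','top'):
    c=camera(n); save(c,n+'5.png'); P=cloud(c).reshape(-1,3)
    if n=='side':
        for nm,(x,y,z0,z1) in {'pry':(.609,.128,.1,.16),'shaft':(.594,.186,.142,.185)}.items():
            m=(abs(P[:,0]-x)<.022)&(abs(P[:,1]-y)<.022)&(P[:,2]>z0)&(P[:,2]<z1); print(nm,m.sum(),P[m].mean(0).round(4),P[m][:,2].max().round(4))
        b=cv2.resize(c['pixels'][130:280,160:360],None,fx=2.25,fy=2.25)
    else: a=cv2.resize(c['pixels'][155:240,305:390],None,fx=4,fy=4)
o=np.zeros((340,790,3),np.uint8); o[:a.shape[0],:340]=a; o[:b.shape[0],340:790]=b[:340]; cv2.imwrite('pics/c5.png',o)
go([.594,.1862,.23],14.6)
E
```

```text
pry 228 [0.6049 0.1308 0.1255] 0.1451
shaft 193 [0.5918 0.1873 0.1608] 0.1751
from [0.6078 0.1299 0.2327] jaw yaw 14.67 tool x [-1.9e-03 -4.0e-04 -1.0e+00] shift [  2.7   0.9 -58. ]  turn 0.001 F [ 0.04  0.74 -0.43] w 0.999 t 11.57 q7 -0.02
```

View pics/c5.png

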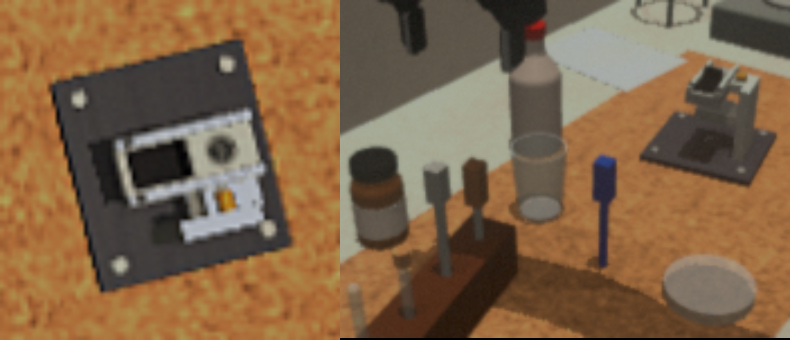

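Cover is fully open; bore visible at top crop (221,149); pry stands in its hole again, top at 0.145. Now the shaft.

>>> move_arm(
  plan=[
    [0, 1, -30, 0],
    [0, 1, -58, 0],
    [20, 1, -58, 0],
    [50, 1, -58, 0],
    [80, 1, -58, 0],
    [93, 1, -58, 0],
    [93, 1, -58, 0],
    [93, 1, -58, 0],
  ],
)

```text
time_s: 12.23
eef_pos: [0.5937, 0.186, 0.1389]
tool_rot: [0.431, 0.561, -0.433, 0.559]
wrist_force: [0.0, -0.0, 0.6]
gripper_width: 0.999
```

```bash
python3 - <<'E'
from h import *
go([.594,.1862,.140],14.6)
c=cv2.imread('pics/top5.png'); t={k:v for k,v in np.load('top1.npz').items()}
g=cv2.cvtColor(c,cv2.COLOR_BGR2GRAY).astype(float)[186:200,353:368]; print(g.astype(int))
K=np.array([[t['fx'],0,t['cx']],[0,t['fy'],t['cy']],[0,0,1]])
w=np.clip(110-g,0,None); 
for uv in [(359.9,191.9)]:
    d=np.append(cv2.undistortPoints(np.array([[uv]],float),K,np.array([t['k1'],0,0,0]))[0,0],1)
    R=t['R'];C=-R.T@t['t'];r=R.T@d
    for z in(.103,.098): print(uv,z,C+r*(z-C[2])/r[2])
E
```

```text
from [0.5937 0.186  0.1389] jaw yaw 14.67 tool x [-0.0037 -0.0013 -1.    ] shift [-1.1  0.3 -0.1]  turn 0.001 F [ 0.01 -0.05  0.57] w 0.999 t 12.23 q7 -0.11
[[174 187 189 166 159 161 178 163 149 123 168 172 172 179 146]
 [156 172 179 151 144 152 168 168 177 176 172 171 170 171 185]
 [140 164 172 176 168 158 144 140 151 160 173 170 167 169 178]
 [175 173 172 171 143 105  89  82  99 128 161 173 169 170 179]
 [173 169 173 154 121  85  63  48  62  91 103 177 175 172 177]
 [176 173 177 139  89  56  72  72  38  48  72 162 173 168 173]
 [179 171 176 137  51  40  66  77  60  37 107 138 171 169 172]
 [175 175 175 146  67  31  51  82  51  47 107 149 173 169 172]
 [162 173 174 169 112  66  55  77  51  83 125 166 174 172 171]
 [154 177 169 175 149 116  86  90  86 124 158 175 172 170 171]
 [152 181 172 173 169 159 151 137 147 161 174 174 133 147 146]
 [130 174 172 172 172 173 173 167 142 148 160 174 145 157 157]
 [ 97 162 170 170 153 145 158 176 150 159 167 181 182 162 179]
 [126 143 156 171 161 159 168 181 183 157 151 159 156 162 180]]
(359.9, 191.9) 0.103 [ 0.56838595 -0.25234742  0.103     ]
(359.9, 191.9) 0.098 [ 0.56874412 -0.25357138  0.098     ]
```

>>> move_arm(
  plan=[
    [0, 0, 0, 0],
    [0, 0, 0, 0],
    [0, 0, 0, 0],
    [0, 0, 0, 0],
    [0, 0, 0, 0],
    [0, 0, 0, 0],
    [0, 0, 0, 0],
    [0, 0, 0, 0],
  ],
  fingers=-1,
  force=80,
)

```text
time_s: 12.9
eef_pos: [0.5952, 0.1865, 0.1411]
tool_rot: [0.432, 0.56, -0.432, 0.56]
wrist_force: [-0.4, 0.3, 3.4]
gripper_width: 0.175
```

>>> move_arm(
  plan=[
    [-10, 0, 0, 0],
    [-30, 0, 0, 0],
    [-60, 0, 0, 0],
    [-100, 0, 0, 0],
    [-140, 0, 0, 0],
    [-150, 0, 0, 0],
    [-150, 0, 0, 0],
    [-150, 0, 0, 0],
  ],
)

```text
time_s: 13.57
eef_pos: [0.5945, 0.1863, 0.2905]
tool_rot: [0.432, 0.56, -0.432, 0.56]
wrist_force: [0.3, 0.4, -1.5]
gripper_width: 0.168
```

```bash
python3 - <<'E'
from h import *
go([.5675,-.253,.290],12.1)
E
```

```text
from [0.5945 0.1863 0.2905] jaw yaw 14.67 tool x [-3.e-04 -0.e+00 -1.e+00] shift [   0.6 -137.4  418.2]  turn 0.045 F [ 0.33  0.44 -1.47] w 0.168 t 13.57 q7 -0.11
```

>>> move_arm(
  plan=[
    [0, -137, 418, 0.045],
    [0, -137, 418, 0.045],
    [0, -137, 418, 0.045],
    [0, -137, 418, 0.045],
    [0, -137, 418, 0.045],
    [0, -137, 418, 0.045],
    [0, -137, 418, 0.045],
    [0, -137, 418, 0.045],
    [0, -137, 418, 0.045],
    [0, -137, 418, 0.045],
  ],
)

```text
time_s: 14.4
eef_pos: [0.5675, -0.2308, 0.2877]
tool_rot: [0.444, 0.552, -0.445, 0.548]
wrist_force: [1.3, 0.1, -2.0]
gripper_width: 0.174
```

>>> move_arm(
  plan=[
    [0, 0, 0, 0],
    [0, 0, 0, 0],
    [0, 0, 0, 0],
    [0, 0, 0, 0],
    [0, 0, 0, 0],
  ],
)

```text
time_s: 14.82
eef_pos: [0.5697, -0.2272, 0.2897]
tool_rot: [0.444, 0.551, -0.444, 0.55]
wrist_force: [-0.8, 0.0, -1.6]
gripper_width: 0.178
```

```bash
python3 - <<'E'
from h import *
go([.5675,-.253,.290],12.1)
for n in('side','top'):
    c=camera(n); save(c,n+'6.png'); P=cloud(c).reshape(-1,3)
    m=(abs(P[:,0]-.567)<.03)&(abs(P[:,1]+.253)<.03)&(P[:,2]>.13)&(P[:,2]<.3); q=P[m]
    if n=='side':
        print('zmin',q[:,2].min())
        for lo in range(160,300,20):
            k=q[(q[:,2]*1000>=lo)&(q[:,2]*1000<lo+20)]
            if len(k): print(n,lo,len(k),k.mean(0).round(4))
go([.5675,-.253,.290],12.1)
E
```

```text
from [ 0.5697 -0.2272  0.2897] jaw yaw 12.27 tool x [-0.0016  0.0017 -1.    ] shift [-0.4 -7.7 24.8]  turn 0.003 F [-0.76  0.03 -1.56] w 0.178 t 14.82 q7 0.53
zmin 0.16418488386064253
side 160 21 [ 0.5684 -0.226   0.1716]
side 180 28 [ 0.5686 -0.2258  0.1898]
side 200 30 [ 0.5691 -0.2256  0.2103]
side 220 26 [ 0.5684 -0.2266  0.2311]
side 240 32 [ 0.5699 -0.2268  0.2505]
side 260 30 [ 0.5696 -0.2259  0.2707]
side 280 24 [ 0.5635 -0.2266  0.2902]
from [ 0.5699 -0.2278  0.2903] jaw yaw 12.23 tool x [-6.e-04  8.e-04 -1.e+00] shift [ 0.3 -7.7 24.1]  turn 0.002 F [-0.05 -0.09 -0.47] w 0.178 t 14.92 q7 0.53
```

>>> move_arm(
  plan=[
    [0, -8, 24, 0],
    [20, -8, 24, 0],
    [40, -8, 24, 0],
    [54, -8, 24, 0],
    [54, -8, 24, 0],
    [54, -8, 24, 0],
  ],
)

```text
time_s: 15.42
eef_pos: [0.5668, -0.2538, 0.2363]
tool_rot: [0.444, 0.551, -0.444, 0.55]
wrist_force: [0.5, 0.0, -1.1]
gripper_width: 0.175
```

```bash
python3 - <<'E'
from h import *
go([.5675,-.253,.21],12.1)
c=camera('side'); P=cloud(c).reshape(-1,3)
m=(abs(P[:,0]-.567)<.03)&(abs(P[:,1]+.253)<.03)&(P[:,2]>.13)&(P[:,2]<.2); q=P[m]; print(q.mean(0).round(4))
t=camera('top')
go([.5675,-.253,.21],12.1)
cv2.imwrite('pics/c7.png',np.hstack([cv2.resize(c['pixels'][130:200,300:370],None,fx=5.6,fy=5.6,interpolation=cv2.INTER_CUBIC),cv2.resize(t['pixels'][157:227,325:395],None,fx=5.6,fy=5.6,interpolation=cv2.INTER_CUBIC)]))
E
```

```text
from [ 0.5668 -0.2538  0.2363] jaw yaw 12.16 tool x [-1.3e-03  7.0e-04 -1.0e+00] shift [26.3  0.9 -0.6]  turn 0.001 F [ 0.45  0.03 -1.07] w 0.175 t 15.42 q7 0.57
[ 0.5657 -0.2522  0.1657]
from [ 0.5678 -0.2545  0.2378] jaw yaw 12.13 tool x [ 2.1e-03 -7.0e-04 -1.0e+00] shift [27.8 -0.1 -1.6]  turn 0.000 F [ 0.47 -0.03 -0.37] w 0.174 t 15.52 q7 0.57
```

View pics/c7.png

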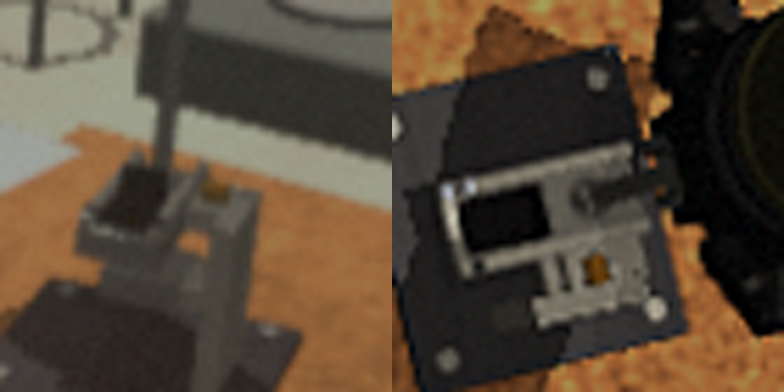

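The tip hangs over the bore in the top crop (583,198), behind the cover's rib in the side crop; descend.

>>> move_arm(
  plan=[
    [3, 0, -1, 0],
    [6, 0, -1, 0],
    [9, 0, -1, 0],
    [12, 0, -1, 0],
    [15, 0, -1, 0],
    [18, 0, -1, 0],
    [21, 0, -1, 0],
    [24, 0, -1, 0],
    [24, 0, -1, 0],
  ],
)

```text
time_s: 16.27
eef_pos: [0.5662, -0.2535, 0.2118]
tool_rot: [0.444, 0.55, -0.445, 0.549]
wrist_force: [-0.1, 0.3, -0.3]
gripper_width: 0.173
```

```bash
python3 - <<'E'
from h import *
go([.5675,-.253,.1545],12.1)
E
```

```text
from [ 0.5662 -0.2535  0.2118] jaw yaw 12.09 tool x [-1.3e-03  6.0e-04 -1.0e+00] shift [57.3  1.4 -0.1]  turn -0.000 F [-0.13  0.26 -0.31] w 0.173 t 16.27 q7 0.57
```

>>> move_arm(
  plan=[
    [4, 0, 0, 0],
    [9, 0.5, 0, 0],
    [14, 0.5, 0, 0],
    [19, 0.5, 0, 0],
    [23, 0.5, 0, 0],
    [27, 0.5, 0, 0],
    [31, 0.5, 0, 0],
    [35, 0.5, 0, 0],
    [39, 0.5, 0, 0],
    [39, 0.5, 0, 0],
  ],
)

```text
time_s: 17.1
eef_pos: [0.5666, -0.2533, 0.1726]
tool_rot: [0.444, 0.55, -0.445, 0.549]
wrist_force: [-0.3, 0.1, -0.9]
gripper_width: 0.174
```

```bash
python3 - <<'E'
from h import *
go([.5675,-.253,.1540],12.1)
E
```

```text
from [ 0.5666 -0.2533  0.1726] jaw yaw 12.09 tool x [-1.5e-03  7.0e-04 -1.0e+00] shift [18.6  0.9 -0.1]  turn -0.000 F [-0.29  0.06 -0.93] w 0.174 t 17.10 q7 0.57
```

>>> move_arm(
  plan=[
    [4, 0, 0, 0],
    [8, 0, 0, 0],
    [12, 0, 0, 0],
    [15, 0, 0, 0],
    [18, 0, 0, 0],
    [19, 0, 0, 0],
    [19, 0, 0, 0],
    [19, 0, 0, 0],
    [19, 0, 0, 0],
  ],
)

```text
time_s: 17.85
eef_pos: [0.5673, -0.2535, 0.1548]
tool_rot: [0.445, 0.55, -0.444, 0.55]
wrist_force: [0.1, 0.2, -0.9]
gripper_width: 0.171
```

```bash
python3 - <<'E'
from h import *
go([.5675,-.253,.1540],12.1)
c=camera('side'); save(c,'side8.png'); P=cloud(c)
for n,x,y,z in(('pry',.605,.131,.1),):
    q=P.reshape(-1,3); m=(abs(q[:,0]-x)<.022)&(abs(q[:,1]-y)<.022)&(q[:,2]>z)&(q[:,2]<.16); print(n,m.sum(),q[m].mean(0).round(4),q[m][:,2].max().round(4))
q=P.reshape(-1,3); m=(abs(q[:,0]-.567)<.025)&(abs(q[:,1]+.253)<.025)&(q[:,2]>.15)&(q[:,2]<.195); print('head zmax',q[m][:,2].max() if m.any() else None)
a=np.hstack([cv2.resize(c['pixels'][140:215,290:365],(400,400),interpolation=cv2.INTER_CUBIC),cv2.resize(c['pixels'][140:290,130:280],(400,400),interpolation=cv2.INTER_CUBIC)])
cv2.imwrite('pics/c8.png',a)
go([.5675,-.253,.1540],12.1)
E
```

```text
from [ 0.5673 -0.2535  0.1548] jaw yaw 12.09 tool x [ 4.e-04 -1.e-04 -1.e+00] shift [ 0.8  0.3 -0.5]  turn -0.000 F [ 0.12  0.23 -0.93] w 0.171 t 17.85 q7 0.57
pry 228 [0.6049 0.1309 0.1256] 0.1447
head zmax 0.19497217491327185
from [ 0.5673 -0.2536  0.1548] jaw yaw 12.09 tool x [ 4.e-04 -1.e-04 -1.e+00] shift [ 0.8  0.3 -0.5]  turn -0.000 F [ 0.05 -0.4  -1.06] w 0.171 t 17.90 q7 0.57
```

View pics/c8.png

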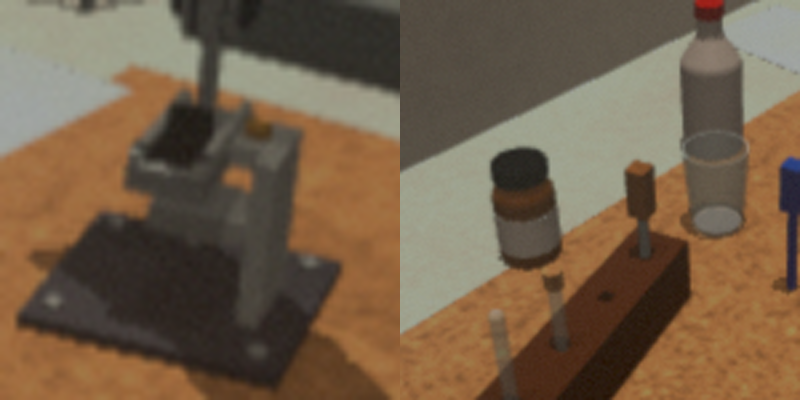

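>>> move_arm(
  plan=[
    [1, 0, 0, 0],
    [1, 0, 0, 0],
    [1, 0, 0, 0],
    [1, 0, 0, 0],
  ],
)

```text
time_s: 18.23
eef_pos: [0.5672, -0.2535, 0.1536]
tool_rot: [0.445, 0.55, -0.445, 0.55]
wrist_force: [-1.2, 0.3, -0.5]
gripper_width: 0.175
```

```bash
python3 - <<'E'
from h import *
go([.5675,-.253,.1540],12.1)
print(robot.hand_in())
E
```

```text
from [ 0.5672 -0.2535  0.1536] jaw yaw 12.09 tool x [ 1.e-04  1.e-04 -1.e+00] shift [-0.4  0.4 -0.4]  turn -0.000 F [-1.2   0.35 -0.48] w 0.175 t 18.23 q7 0.57
the job is handed in; nothing more can be done
None
```

The job is done and handed in at 18.2 s of robot time.

- **Cover:** I pushed it with the wooden-handled pry bar until it pressed about 10 N on the end stop. The picture taken afterwards showed it fully open, with the bore clear.
- **Pry bar:** It is back in its own rack hole. The handle top reads 0.145 m, as at the start.
- **Shaft:** I threaded it through both bushings without any noticeable contact force. It is still held by the head and upright. Its lower end should be about 27.5 mm above the bench, midway between the lower bushing and the base plate. The last wrist force was about 1 N, roughly the shaft's weight, so it rests on nothing.

**What the checks could not show:** the lower end is hidden in the last picture. Its height and its passage through the lower bushing come from the gripper height and the tip offset measured before insertion. The two cameras disagreed by 1–3 mm in y, which was within the fit. I did not re-measure the glassware or the other things. The last side picture showed the jar, beaker, wash bottle, test tube, glass rod and blue look-alike still standing, but did not cover the petri dish.

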